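# Click the driver-bit carousel round to the socket

## Task

A clicking carousel of driver bits is screwed to the shop counter. Flick the tabs on its wheel's edge gently with a fingertip, anticlockwise seen from above, click by click, until the thick socket stands exactly at the pointer, without running past it. Pinch nothing, do not touch the bits, and leave the other things on the counter where they are.

Things in the scene. Friction and masses are not known exactly. Their poses are not given: they have to be found in the camera images.
- stand: dark steel foot of the carousel, screwed to the counter: a disc 90 mm across and 16 mm high; origin under its centre, on the wheel's axis; z up. Its +x axis points along a tongue (22 mm wide, 8 mm high) to the pointer, roughly away from the robot. The pointer is an upright fin, 5 mm thick, from 84 to 106 mm out from the axis and up to 34 mm high.
- wheel (a joint): angle (rad) of the white wheel on the stand, growing anticlockwise seen from above; 0 = socket at the pointer. Eight clicks to a turn: it rests at whole multiples of pi/4 and starts 2, 3 or 4 clicks short (near -1.57, -2.36 or -3.14). Pushed less than half a click it springs back; beyond half it snaps on to the next rest. Takes about 1 to 3 N at the edge.
- socket (a point): centre of the top of the thick socket, a dark steel cylinder 16 mm in diameter standing 28 mm out of the wheel, 34 mm from the axis, its top 64 mm above the counter
- bits: the socket and seven slim driver bits (7 mm thick, 16 mm high, tops at 52 mm) fixed in the wheel in a circle of 34 mm radius, 45 degrees apart, each level with a gap between tabs; origin on the wheel's axis at counter height, its x axis points to the socket
- pointer (a point): a point over the pointer's inner end, 83 mm from the wheel's axis, 34 mm above the counter
- tin: bystander: closed tin, 74 mm across, 95 mm high, origin under its centre
- tape: bystander: cardboard-brown roll of tape lying flat, 92 mm across, 24 mm high, origin under its centre
- carton: bystander: cardboard carton 90 x 55 x 50 mm, origin under its centre
- driver: bystander: screwdriver lying on the counter, about 0.2 m long
- hub (a point): centre of the wheel's flat top, on its axis, 36 mm above the counter. The wheel is a disc of 50 mm radius between heights 18 and 36 mm (a 20 mm wide boss goes up to 42 mm), with eight straight radial tabs, 8 mm thick, of the same heights, reaching out to 74 mm from the axis. 10 mm remain free between the tabs' ends and the pointer. x axis towards the socket.
- tab (a point): middle of the outer end face of one tab (74 mm from the axis, 27 mm high). Tabs stand at wheel angle + (k + 0.5) * pi/4 from the stand's +x axis; this is k = 0, next anticlockwise after the socket. Between two tabs is a gap 38 mm wide at 60 mm from the axis; at rest one gap faces the pointer. Under the tabs, beyond the foot, is only the bare counter and the tongue.
Not all that is in view belongs to the job. Of the things like the stand, leave any that is brown, red or turquoise; of the rest the smaller one is meant.

How it is judged:
By the outcome, as a careful person would: the job done as asked, in the order asked, and still so for the second after the job is handed in, with the robot touching nothing.
It also fails if it takes over 50 s, if anything falls off the work surface, if the arm or the gripper's body presses on something with over 40 N, if the wrist force passes 120 N, or if a joint passes its speed limit or range.

## Robot

A 6-joint arm with a two-finger parallel gripper is mounted at the origin on the work surface. World frame = base frame: x ahead of the robot, y to its left, z up, the work surface at z = 0. Lengths are in mm, angles in rad, forces in N, time in s.
With the tool pointing down it reaches from about 275 to 1000 mm from the base axis. Payload 8.4 kg.
Tool frame: the origin (TCP) lies between the finger pads; the fingertips stand 11 mm ahead of it and the grasp point (between the pads) lies 8 mm behind it; z points along the fingers, y is the direction in which the jaws open and shut (so a half turn about z gives the same grasp; the last joint's range is limited). The gripper opens to 85 mm and grips with 20 to 120 N. Pads are 22 mm wide; open, the fingers measure 114 mm over their backs; the gripper's body (76 mm by 85 mm) begins 54 mm behind the grasp point. The pads swing forward as they close: fully open they stand 13 mm farther back than shut.
Start: joints at [-1.288, 0.353, 1.633, -0, 1.155, -0.002], TCP at [175.602, -599.827, 242.281] pointing down, gripper open.
Joint ranges: [-2.63, 2.63], [-0.92, 2.1], [0.06, 2.66], [-1.3, 4.44], [0, 2.69], [-3.02, 3.02]. Speed limits (rad/s): [2.22, 2.22, 2.79, 3.14, 3.14, 3.14].

## Interface

Orientations are given as [roll, pitch, yaw] about the fixed x, y, z axes, in that order (R = Rz(yaw) Ry(pitch) Rx(roll)).
In Python, from rig import r, eyes gives the robot as it stands. The module is installed in compiled form; this text tells all that it offers.
- The arm moves only by the tool servo_tool, never from a script. Its argument "rows" is a list of rows, each a list of 3 entries, a list of its own where there are three numbers: the shift along the world's x, y, z in cm, then the turn about the world's z in rad, then the finger opening in cm, from 0 to 8.54. A call has 1 to 5 rows; each row shifts and turns the commanded pose from where the row before left it; what a row does not reach is not made up. A row lasts 1/12 s, in which the tool goes at most 41.7 mm and 7.16 degrees, less where a joint would pass 70% of its speed; a pose out of reach is approached as far as the arm can. A call is refused whole if a number of a shift passes 4.17 or a number of a turn 0.125, either way. A call with a gripper value outside its range is refused whole. The fingers move at their own pace and stop on an object; "squeeze" is the grip in N (left out, the last holds). Time passes only in rows, so rows that do not move let the fingers close. It gives the time, the measured TCP pose, the force and the opening at its end, in the units of the state.
- r.sense(): the state, without advancing time (a new reading comes with each control period).
- eyes.grab_frame(name): name is "scene" or "top" or "wrist"; returns a dict with "frame" (420x560x3 uint8, red, green, blue), "depth" (420x560 float32, mm along the optical axis (not along the pixel's ray), 0 where there is no reading), "vertical_fov" (degrees; the focal length in pixels is half the picture's height over the tangent of half this angle, whatever the lens; pixels are square), "cx", "cy" (the principal point, pixels), "camera_from_world" (4x4, takes a point from world to camera coordinates); the wrist camera has in their place "hand_eye" (4x4, takes a point from camera to tool coordinates, whose origin is the TCP and whose axes are the flange's). Camera axes: x right, y down, z forward; pixel columns grow to the right and rows downward; lengths in mm; the calibration is good to about 2 mm. A picture is of the moment at which its call begins: read the wrist's pose just before it.
- r.sign_off(): hands the job in, once; it reports no verdict.
The state is a dict: "clock": time; "qpos": joint angles; "qvel": joint speeds; "joint_efforts": joint torques, N m; "eef_pos": TCP position; "tcp_rot": TCP orientation; "contact_force": force on the tool from outside, world axes, zero at the start; "wrist_torque": the same for the moment, N m; "opening": opening from 0.0 (shut) to 1.0 (fully open).
Only numpy, scipy, OpenCV 4.12 (cv2) and the standard library are available. Lean on these libraries where they do the work, as an engineer would, in place of code of your own. Each camera call takes 0.05 s, during which the arm holds its last target.

## Working session

There is one attempt and no reset: what is moved stays moved. The work goes in short steps, Python scripts to look and compute and a tool call to move; the robot and the scene stay as the last step left them, time stands still between calls to the robot, and variables do not carry over. Pictures are saved under pics/ and viewed, and the job is handed in when it is done.

Besides the shell and the picture viewer there is one more tool, called after ">>>" as name(argument=value, ...) on one line, values as JSON. servo_tool: Moves the arm, as the interface text tells. Its arguments: {"type":"object","properties":{"rows":{"type":"array"},"squeeze":{"type":"number"}},"required":["rows"]}

```bash
mkdir -p pics; python3 - <<'E'
from rig import r, eyes
import cv2,pickle
s=r.sense();print(s)
for n in("scene","top"):
    f=eyes.grab_frame(n);pickle.dump(f,open(f"pics/{n}.pkl","wb"))
    cv2.imwrite(f"pics/{n}0.png",f["frame"][:,:,::-1]);print(n,f["vertical_fov"],f["cx"],f["cy"],f["camera_from_world"].round(3))
E
```

```text
{'clock': 0.0, 'qpos': array([-1.28842092e+00,  3.53615638e-01,  1.63411059e+00, -1.26130082e-05,
        1.15520647e+00, -2.39918985e-03]), 'qvel': array([-1.94221176e-03, -1.25883895e-03,  1.56250579e-04, -1.20232458e-03,
       -1.05318108e-03, -2.35073596e-05]), 'joint_efforts': array([-2.07883531e-04, -6.05249119e+01, -3.42068446e+01,  5.99043256e-05,
        9.35127639e-03, -1.92515938e-05]), 'eef_pos': array([ 175.46031453, -599.39921308,  241.59205101]), 'tcp_rot': array([-3.14025259e+00,  8.31749748e-06,  2.84779706e-01]), 'contact_force': array([ 0.95504559,  0.29778961, -0.34879374]), 'wrist_torque': array([ 0.00575431, -0.03886924, -0.0374785 ]), 'opening': 0.9968250335121561}
scene 54.615661970736895 277.6477943220044 214.69886462676803 [[-1.33000e-01  9.91000e-01 -1.00000e-03  3.98240e+01]
 [ 5.40000e-01  7.10000e-02 -8.39000e-01 -2.57070e+02]
 [-8.31000e-01 -1.12000e-01 -5.45000e-01  1.63428e+03]
 [ 0.00000e+00  0.00000e+00  0.00000e+00  1.00000e+00]]
top 54.146683897845215 276.40212787131975 200.3692104833607 [[ 1.100000e-02 -1.000000e+00 -8.000000e-03  2.042100e+01]
 [-9.960000e-01 -1.000000e-02 -9.200000e-02  5.960430e+02]
 [ 9.200000e-02  9.000000e-03 -9.960000e-01  1.023876e+03]
 [ 0.000000e+00  0.000000e+00  0.000000e+00  1.000000e+00]]
```

View pics/scene0.png

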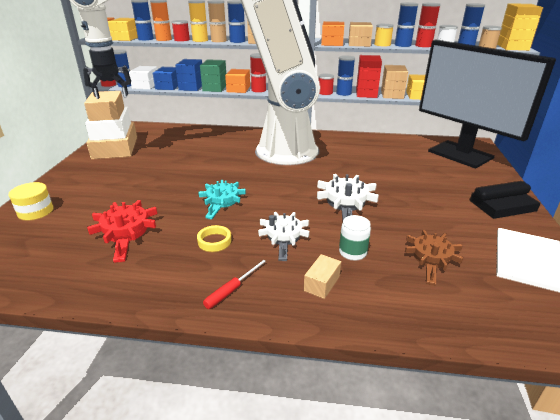

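View pics/top0.png

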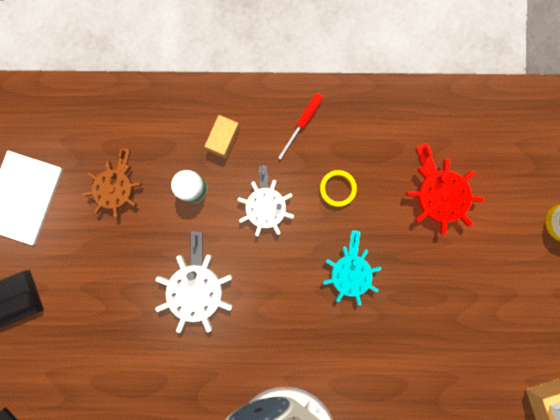

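Candidates in the top view are two white carousels, at (265,207) and (193,293). Red (445,195), turquoise (352,275) and brown (111,188) are excluded. The one at (265,207) is the smaller, so it should be the one meant; I'll confirm with an enlarged crop and measure it.

```bash
cat > h.py <<'E'
import numpy as np,cv2,pickle
def K(f):
    F=f["frame"].shape[0]/2/np.tan(np.radians(f["vertical_fov"]/2)); return F,f["cx"],f["cy"]
def ray(f,u,v,z):
    F,cx,cy=K(f);T=np.linalg.inv(f["camera_from_world"]);d=T[:3,:3]@np.array([(u-cx)/F,(v-cy)/F,1]);o=T[:3,3]
    return o+d*(z-o[2])/d[2]
def proj(f,p):
    F,cx,cy=K(f);c=f["camera_from_world"]@np.append(p,1);return np.array([cx+F*c[0]/c[2],cy+F*c[1]/c[2]])
E
python3 - <<'E'
from h import *
for n,(u0,v0,u1,v1) in dict(top=(225,155,305,245),scene=(245,195,325,265)).items():
    f=pickle.load(open(f"pics/{n}.pkl","rb"))
    c=f["frame"][v0:v1,u0:u1,::-1];cv2.imwrite(f"pics/{n}_c.png",cv2.resize(c,None,fx=6.5,fy=6.5,interpolation=cv2.INTER_CUBIC))
f=pickle.load(open("pics/top.pkl","rb"))
for box in((225,155,305,245),(140,225,245,345)):
    u0,v0,u1,v1=box;c=f["frame"][v0:v1,u0:u1]
    m=(c.min(2)>150).astype(np.uint8)
    n,l,st,ce=cv2.connectedComponentsWithStats(m);i=1+st[1:,4].argmax()
    cnt,_=cv2.findContours((l==i).astype(np.uint8),0,2)
    (x,y),R=cv2.minEnclosingCircle(cnt[0]);
    C=ray(f,x+u0,y+v0,36);E=ray(f,x+u0+R,y+v0,36);print("centre px",x+u0,y+v0,R,C,np.linalg.norm(E-C))
    d=np.hypot(*(np.array(cnt[0][:,0])-[x,y]).T)
    # tab directions
    P=np.array([ray(f,a+u0,b+v0,36)-C for a,b in cnt[0][:,0]]);rr=np.hypot(P[:,0],P[:,1]);an=np.degrees(np.arctan2(P[:,1],P[:,0]))
    k=rr>.85*rr.max();a8=an[k];print("tab phase mod45",np.degrees(np.angle(np.exp(8j*np.radians(a8)).mean()))/8, sorted(a8.round()))
E
```

```text
centre px 265.39635467529297 207.78872299194336 29.517982482910156 [575.84071625  54.38909579  36.        ] 74.80857822761912
tab phase mod45 -17.041691905037503 [np.float64(-156.0), np.float64(-156.0), np.float64(-155.0), np.float64(-154.0), np.float64(-149.0), np.float64(-148.0), np.float64(-148.0), np.float64(-111.0), np.float64(-110.0), np.float64(-110.0), np.float64(-108.0), np.float64(-104.0), np.float64(-103.0), np.float64(-103.0), np.float64(-66.0), np.float64(-65.0), np.float64(-64.0), np.float64(-58.0), np.float64(-58.0), np.float64(-57.0), np.float64(-57.0), np.float64(-21.0), np.float64(-21.0), np.float64(-20.0), np.float64(-18.0), np.float64(-15.0), np.float64(-14.0), np.float64(-13.0), np.float64(-12.0), np.float64(23.0), np.float64(24.0), np.float64(26.0), np.float64(31.0), np.float64(31.0), np.float64(32.0), np.float64(32.0), np.float64(68.0), np.float64(68.0), np.float64(69.0), np.float64(71.0), np.float64(75.0), np.float64(75.0), np.float64(76.0), np.float64(113.0), np.float64(113.0), np.float64(114.0), np.float64(117.0), np.float64(120.0), np.float64(120.0), np.flo
[... 961 characters left out ...]
p.float64(20.0), np.float64(21.0), np.float64(21.0), np.float64(24.0), np.float64(27.0), np.float64(28.0), np.float64(28.0), np.float64(29.0), np.float64(64.0), np.float64(64.0), np.float64(65.0), np.float64(66.0), np.float64(67.0), np.float64(69.0), np.float64(71.0), np.float64(72.0), np.float64(72.0), np.float64(72.0), np.float64(73.0), np.float64(73.0), np.float64(109.0), np.float64(109.0), np.float64(110.0), np.float64(111.0), np.float64(112.0), np.float64(116.0), np.float64(116.0), np.float64(117.0), np.float64(117.0), np.float64(154.0), np.float64(155.0), np.float64(156.0), np.float64(156.0), np.float64(158.0), np.float64(161.0), np.float64(162.0), np.float64(162.0), np.float64(163.0)]
```

View pics/top_c.png

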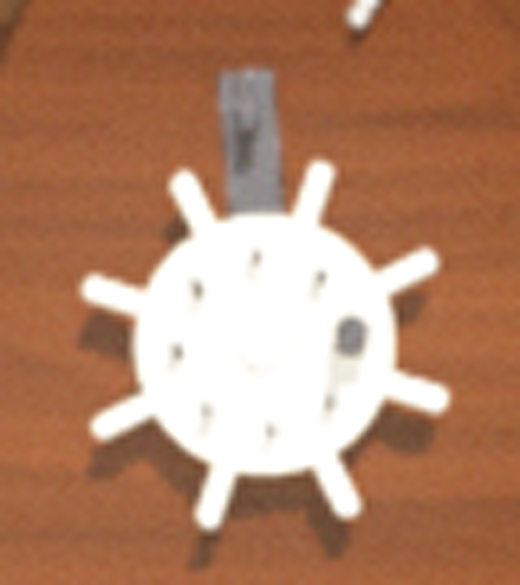

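View pics/scene_c.png

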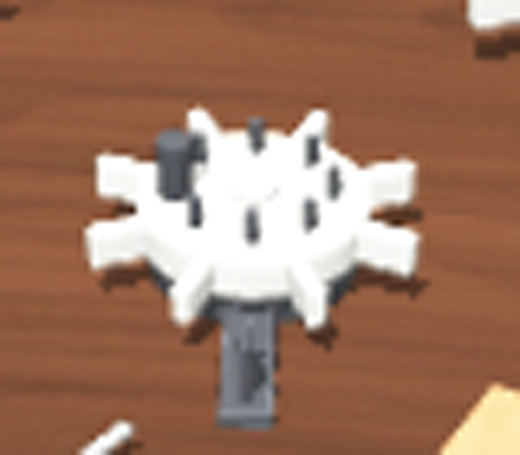

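The crop confirms the carousel at (265,207): tab radius measures 74.8 mm (the other is 104 mm). The hub is at about (576, 54). Tab phase puts the pointer at about +5.5°, and the socket at px (279,206) is on the -y side, so it is 2 clicks short. I'll shut the gripper and move over to the near side.

>>> servo_tool(rows=[[[1.7, 3.5, 0], -0.05, 0], [[1.7, 3.5, 0], -0.05, 0], [[1.7, 3.5, 0], -0.05, 0], [[1.7, 3.5, 0], -0.05, 0], [[1.7, 3.5, 0], -0.05, 0]], squeeze=20)

```text
clock: 0.52
eef_pos: [260.8, -423.0, 241.9]
tcp_rot: [-3.141, 0.0, 0.032]
contact_force: [0.1, -0.4, 1.3]
opening: 0.3
```

>>> servo_tool(rows=[[[1.7, 3.5, 0], -0.05, 0], [[1.7, 3.5, 0], -0.05, 0], [[1.7, 3.5, 0], -0.05, 0], [[1.7, 3.5, 0], -0.05, 0], [[1.7, 3.5, 0], -0.05, 0]])

```text
clock: 0.93
eef_pos: [345.8, -248.0, 242.2]
tcp_rot: [-3.142, -0.0, -0.218]
contact_force: [1.9, -0.1, -0.4]
opening: -0.002
```

>>> servo_tool(rows=[[[1.7, 3.5, 0], -0.05, 0], [[1.7, 3.5, 0], -0.05, 0], [[1.7, 3.5, 0], -0.05, 0], [[1.7, 3.5, 0], -0.05, 0], [[1.7, 3.5, 0], -0.05, 0]])

```text
clock: 1.35
eef_pos: [430.9, -72.9, 242.3]
tcp_rot: [3.142, -0.0, -0.468]
contact_force: [0.7, -0.0, -0.8]
opening: -0.003
```

```bash
python3 - <<'E'
from rig import r, eyes
import cv2,pickle,numpy as np
s=r.sense();print(s['clock'],s['eef_pos'],s['tcp_rot'],s['opening'])
f=eyes.grab_frame("wrist");f['s']=s;pickle.dump(f,open("pics/w1.pkl","wb"))
cv2.imwrite("pics/w1.png",f["frame"][:,:,::-1]);print(f['hand_eye'].round(3))
E
```

```text
1.35 [430.87784717 -72.87483481 242.29725934] [ 3.14157221e+00 -1.80640218e-04 -4.67609837e-01] -0.0028707473090599407
[[-1.00000e-03 -9.65000e-01 -2.64000e-01  6.68390e+01]
 [ 1.00000e+00 -1.00000e-03 -0.00000e+00  4.62000e-01]
 [ 0.00000e+00 -2.64000e-01  9.65000e-01 -1.32535e+02]
 [ 0.00000e+00  0.00000e+00  0.00000e+00  1.00000e+00]]
```

View pics/w1.png

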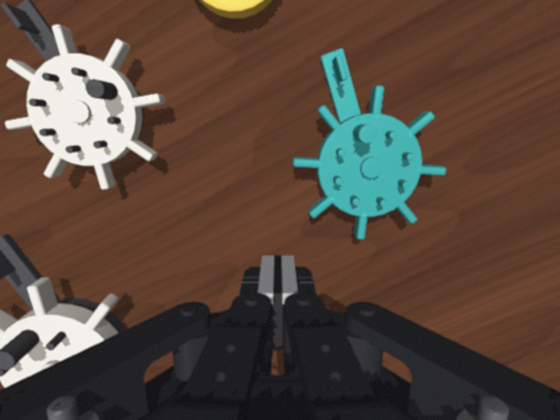

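The wrist view shows the target wheel at (82,110), its boss at (82,112), the socket top at about (97,88) and the pointer at (30,25). The shut fingers are slim. I'll check the hub and tab phase from here.

```bash
cat >> h.py <<'E'
from scipy.spatial.transform import Rotation
def wristify(f):
    T=np.eye(4);T[:3,:3]=Rotation.from_euler('xyz',f['s']['tcp_rot']).as_matrix();T[:3,3]=f['s']['eef_pos']
    f["camera_from_world"]=np.linalg.inv(T@f["hand_eye"]);return f
def wheel(f,box,C0=None):
    u0,v0,u1,v1=box;c=f["frame"][v0:v1,u0:u1].astype(int)
    m=((c.min(2)>110)&(c.max(2)-c.min(2)<40)).astype(np.uint8)
    n,l,st,ce=cv2.connectedComponentsWithStats(m);i=1+st[1:,4].argmax()
    cnt,_=cv2.findContours((l==i).astype(np.uint8),0,cv2.CHAIN_APPROX_NONE)
    c=max(cnt,key=len)[:,0]+[u0,v0]
    P=np.array([ray(f,a,b,36)[:2] for a,b in c]).astype(np.float32)
    C,R=cv2.minEnclosingCircle(P);C=np.array(C)
    D=P-C;rr=np.hypot(*D.T);k=rr>60;an=np.arctan2(D[k,1],D[k,0])
    return C,R,np.degrees(np.angle(np.exp(8j*an).mean()))/8
E
python3 - <<'E'
from h import *
f=wristify(pickle.load(open("pics/w1.pkl","rb")))
print(wheel(f,(0,15,170,195)))
print("boss",ray(f,82,112,42),"socket",ray(f,97,87,64))
print("pointer?",[ray(f,u,v,34) for u,v in ((14,8),(43,38))])
g=pickle.load(open("pics/scene.pkl","rb"));print(wheel(g,(245,195,325,265)), proj(g,np.array([576,54,42.])))
E
```

```text
(array([577.61846924,  55.50458527]), 74.41415405273438, np.float64(-17.21033809439682))
boss [575.5235195   52.67205052  42.        ] socket [580.79038411  19.52953472  64.        ]
pointer? [array([675.6665743 ,  58.63969006,  34.        ]), array([645.05380723,  50.62710488,  34.        ])]
(array([588.57458496,  57.38913727]), 83.19039916992188, np.float64(-15.903781569744037)) [283.66150653 222.8271191 ]
```

Both views agree: hub (576.5, 54.5), pointer at 5.4°, socket at -90° relative. I'll start in the gap at 140.4°, r = 68 mm, which is TCP (524, 98), yaw -0.69.

>>> servo_tool(rows=[[[1.86, 3.41, 0], -0.045, 0], [[1.86, 3.41, 0], -0.045, 0], [[1.86, 3.41, 0], -0.045, 0], [[1.86, 3.41, 0], -0.045, 0], [[1.87, 3.43, 0], -0.043, 0]])

```text
clock: 1.82
eef_pos: [524.1, 97.7, 242.1]
tcp_rot: [3.141, 0.0, -0.69]
contact_force: [0.3, -0.6, -0.2]
opening: 0.003
```

>>> servo_tool(rows=[[[0, 0, -3.5], 0, 0], [[0, 0, -3.5], 0, 0], [[0, 0, -3.5], 0, 0], [[0, 0, -3], 0, 0], [[0, 0, 0], 0, 0]])

```text
clock: 2.23
eef_pos: [519.6, 95.2, 101.9]
tcp_rot: [3.134, 0.006, -0.688]
contact_force: [-2.0, 0.3, -0.3]
opening: -0.002
```

```bash
cat > look.py <<'E'
import sys
from rig import r, eyes
from h import *
t=sys.argv[1]
s=r.sense();print(s['clock'],s['eef_pos'],s['tcp_rot'],s['contact_force'],s['opening'])
out=[]
for n,(a,b,c,d) in dict(wrist=(0,0,560,420),top=(225,155,305,245),scene=(240,180,330,270)).items():
    f=eyes.grab_frame(n);f['s']=s;pickle.dump(f,open(f"pics/{n}_{t}.pkl","wb"))
    i=f["frame"][b:d,a:c,::-1];k=300/i.shape[0];out.append(cv2.resize(i,None,fx=k,fy=k,interpolation=cv2.INTER_CUBIC)[:,:400])
w=out[0];lo=np.hstack(out[1:]);h=np.zeros((600,max(w.shape[1],lo.shape[1]),3),np.uint8)
h[:300,:w.shape[1]]=w;h[300:,:lo.shape[1]]=lo
cv2.imwrite(f"pics/m_{t}.png",h)
E
python3 look.py a
```

```text
2.2333 [519.60455473  95.22968645 101.91773256] [ 3.13430407  0.00619255 -0.68786781] [-1.97553385  0.28344789 -0.27893872] -0.0022081366780652358
```

View pics/m_a.png

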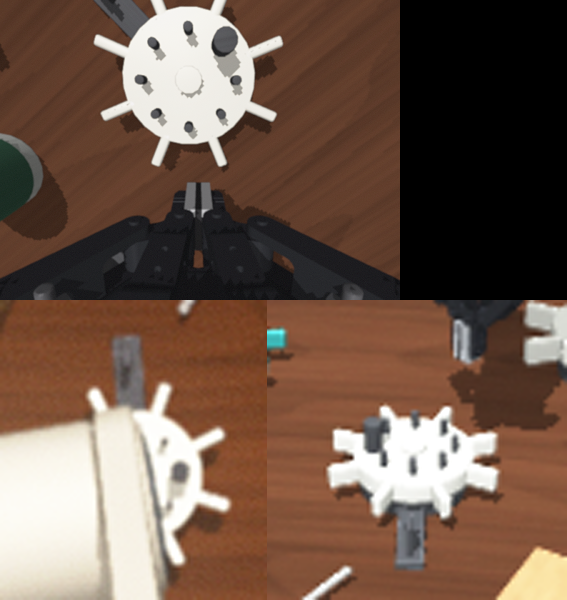

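The wrist view shows the shut fingertips at mosaic (198,190), lined up with the near gap between the tab ends at (160,165) and (223,165). The socket is at (225,40). I'll descend slowly and check that the position has settled.

>>> servo_tool(rows=[[[0, 0, -1], 0, 0], [[0, 0, -1], 0, 0], [[0, 0, 0], 0, 0], [[0, 0, 0], 0, 0], [[0, 0, 0], 0, 0]])

```text
clock: 2.8
eef_pos: [523.9, 95.9, 87.6]
tcp_rot: [-3.141, -0.0, -0.688]
contact_force: [0.4, -0.1, -0.0]
opening: -0.002
```

>>> servo_tool(rows=[[[0, 0.2, -0.6], 0, 0], [[0, 0, -0.6], 0, 0], [[0, 0, -0.6], 0, 0], [[0, 0, -0.6], 0, 0], [[0, 0, 0], 0, 0]])

```text
clock: 3.22
eef_pos: [522.7, 97.7, 61.8]
tcp_rot: [3.14, 0.001, -0.688]
contact_force: [-0.8, 0.2, -0.2]
opening: 0.002
```

>>> servo_tool(rows=[[[0, 0, -0.6], 0, 0], [[0, 0, -0.6], 0, 0], [[0, 0, -0.6], 0, 0], [[0, 0, 0], 0, 0], [[0, 0, 0], 0, 0]])

```text
clock: 3.63
eef_pos: [523.4, 97.8, 44.8]
tcp_rot: [3.141, 0.001, -0.688]
contact_force: [0.2, 1.1, 0.6]
opening: -0.001
```

```bash
python3 look.py b
```

```text
3.6333 [523.38705043  97.79101944  44.79044257] [ 3.14086345e+00  6.21925469e-04 -6.88257688e-01] [0.23110888 1.14059311 0.62134028] -0.000986642058730869
```

View pics/m_b.png

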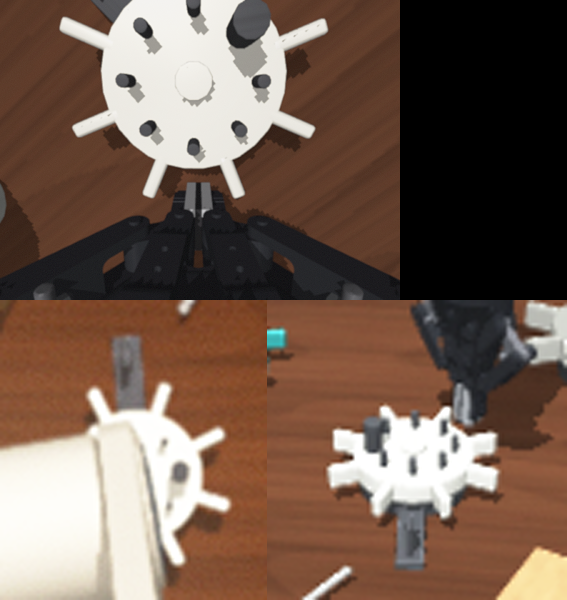

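Fingertips are centred in the gap between the tab ends at (155,190) and (235,190), with no contact. I'll descend the last 12 mm, then follow the arc in 2.5° rows.

>>> servo_tool(rows=[[[0, 0, -0.4], 0, 0], [[0, 0, -0.4], 0, 0], [[0, 0, -0.4], 0, 0], [[0, 0, 0], 0, 0], [[0, 0, 0], 0, 0]])

```text
clock: 4.2
eef_pos: [523.4, 97.8, 32.9]
tcp_rot: [3.141, 0.001, -0.688]
contact_force: [0.2, -0.0, -0.1]
opening: 0.001
```

```bash
python3 - <<'E'
import numpy as np
a=np.radians(140.4+np.arange(0,91,2.5));p=6.8*np.c_[np.cos(a),np.sin(a)]
for i,d in enumerate(np.diff(p,axis=0)): print(i,d.round(2), (np.array([57.65,5.45])+p[i+1]).round(2))
E
```

```text
0 [-0.18 -0.23] [52.23  9.55]
1 [-0.17 -0.24] [52.05  9.31]
2 [-0.16 -0.25] [51.89  9.06]
3 [-0.15 -0.25] [51.74  8.81]
4 [-0.14 -0.26] [51.6   8.55]
5 [-0.13 -0.27] [51.47  8.28]
6 [-0.12 -0.27] [51.35  8.01]
7 [-0.11 -0.28] [51.24  7.73]
8 [-0.09 -0.28] [51.15  7.45]
9 [-0.08 -0.29] [51.07  7.16]
10 [-0.07 -0.29] [51.    6.88]
11 [-0.06 -0.29] [50.95  6.58]
12 [-0.04 -0.29] [50.9   6.29]
13 [-0.03 -0.3 ] [50.87  6.  ]
14 [-0.02 -0.3 ] [50.85  5.7 ]
15 [-0.  -0.3] [50.85  5.4 ]
16 [ 0.01 -0.3 ] [50.86  5.11]
17 [ 0.02 -0.3 ] [50.88  4.81]
18 [ 0.03 -0.29] [50.91  4.52]
19 [ 0.05 -0.29] [50.96  4.22]
20 [ 0.06 -0.29] [51.02  3.93]
21 [ 0.07 -0.29] [51.09  3.64]
22 [ 0.09 -0.28] [51.18  3.36]
23 [ 0.1  -0.28] [51.28  3.08]
24 [ 0.11 -0.28] [51.39  2.8 ]
25 [ 0.12 -0.27] [51.51  2.53]
26 [ 0.13 -0.27] [51.64  2.27]
27 [ 0.14 -0.26] [51.78  2.01]
28 [ 0.16 -0.25] [51.94  1.76]
29 [ 0.17 -0.25] [52.11  1.51]
30 [ 0.18 -0.24] [52.28  1.27]
31 [ 0.19 -0.23] [52.47  1.04]
32 [ 0.2  -0.22] [52.67  0.82]
33 [ 0.21 -0.21] [52.88  0.61]
34 [ 0.22 -0.2 ] [53.09  0.4 ]
35 [ 0.22 -0.19] [53.32  0.21]
```

>>> servo_tool(rows=[[[-0.18, -0.23, 0], 0.044, 0], [[-0.17, -0.24, 0], 0.044, 0], [[-0.16, -0.25, 0], 0.044, 0], [[-0.15, -0.25, 0], 0.044, 0], [[-0.14, -0.26, 0], 0.044, 0]])

```text
clock: 4.62
eef_pos: [516.0, 85.7, 33.4]
tcp_rot: [-3.141, -0.001, -0.466]
contact_force: [-0.5, 1.8, -1.6]
opening: 0.003
```

>>> servo_tool(rows=[[[-0.13, -0.27, 0], 0.044, 0], [[-0.12, -0.27, 0], 0.044, 0], [[-0.11, -0.28, 0], 0.044, 0], [[-0.09, -0.28, 0], 0.044, 0], [[0, 0, 0], 0, 0]])

```text
clock: 5.03
eef_pos: [511.2, 74.3, 33.4]
tcp_rot: [-3.142, -0.0, -0.29]
contact_force: [-0.3, -0.4, 0.6]
opening: -0.002
```

```bash
python3 look.py c
```

```text
5.0333 [511.19821373  74.30964834  33.39655066] [-3.14156570e+00 -1.44373682e-04 -2.90433853e-01] [-0.26868649 -0.39649402  0.64802327] -0.002215159674291526
```

View pics/m_c.png

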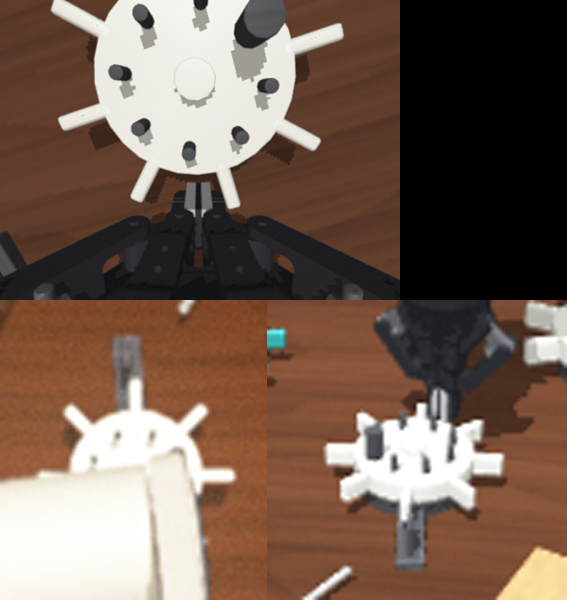

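The wheel is about half-way: a tab stands at the pointer in the top view, and the finger sits against the right tab at (230,190). Continuing the same arc.

>>> servo_tool(rows=[[[-0.08, -0.29, 0], 0.044, 0], [[-0.07, -0.29, 0], 0.044, 0], [[-0.06, -0.29, 0], 0.044, 0], [[-0.04, -0.29, 0], 0.044, 0], [[0, 0, 0], 0, 0]])

```text
clock: 5.6
eef_pos: [508.7, 62.8, 33.3]
tcp_rot: [3.142, 0.0, -0.115]
contact_force: [-0.3, -0.1, 0.7]
opening: 0.001
```

>>> servo_tool(rows=[[[-0.03, -0.3, 0], 0.044, 0], [[-0.02, -0.3, 0], 0.044, 0], [[0, -0.3, 0], 0.044, 0], [[0.01, -0.3, 0], 0.044, 0], [[0.02, -0.3, 0], 0.044, 0]])

```text
clock: 6.02
eef_pos: [508.5, 48.1, 33.3]
tcp_rot: [-3.142, 0.0, 0.104]
contact_force: [-0.6, -0.8, 0.8]
opening: 0.003
```

>>> servo_tool(rows=[[[0, 0, 0], 0, 0], [[0, 0, 0], 0, 0]])

```text
clock: 6.18
eef_pos: [508.5, 48.1, 33.3]
tcp_rot: [-3.142, 0.0, 0.101]
contact_force: [0.6, -0.5, -0.3]
opening: 0.001
```

```bash
python3 look.py d
```

```text
6.1833 [508.54158356  48.09446872  33.26791412] [-3.14154801e+00  2.61465911e-05  1.00747670e-01] [ 0.55052537 -0.53851184 -0.33902883] 0.0005835042491154472
```

View pics/m_d.png

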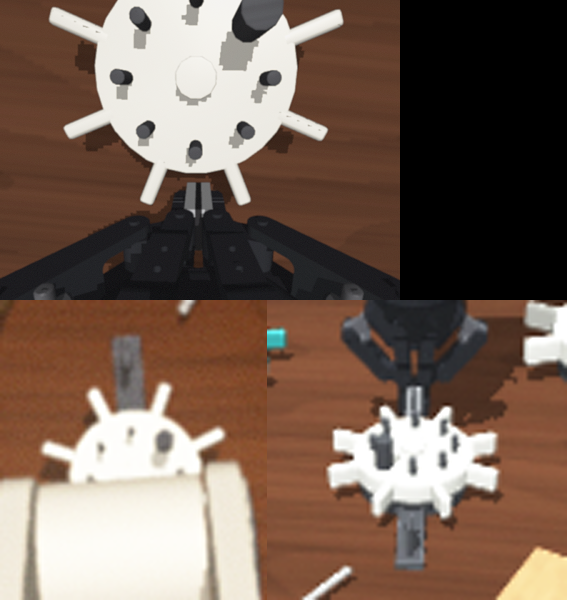

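First click done: the socket now stands at -45° in the top view (164,441), a gap faces the pointer, and the finger is centred with about 0 N on it. On to the second click.

>>> servo_tool(rows=[[[0.03, -0.29, 0], 0.044, 0], [[0.05, -0.29, 0], 0.044, 0], [[0.06, -0.29, 0], 0.044, 0], [[0.07, -0.29, 0], 0.044, 0], [[0.09, -0.28, 0], 0.044, 0]])

```text
clock: 6.75
eef_pos: [511.4, 33.8, 33.2]
tcp_rot: [-3.141, 0.0, 0.325]
contact_force: [-0.5, 2.0, 0.0]
opening: 0.004
```

>>> servo_tool(rows=[[[0.1, -0.28, 0], 0.044, 0], [[0.11, -0.28, 0], 0.044, 0], [[0.12, -0.27, 0], 0.044, 0], [[0.13, -0.27, 0], 0.044, 0], [[0, 0, 0], 0, 0]])

```text
clock: 7.17
eef_pos: [516.3, 22.5, 33.3]
tcp_rot: [3.142, -0.0, 0.501]
contact_force: [0.7, 0.8, -0.0]
opening: 0.0
```

>>> servo_tool(rows=[[[0.14, -0.26, 0], 0.044, 0], [[0.16, -0.25, 0], 0.044, 0], [[0.17, -0.25, 0], 0.044, 0], [[0.18, -0.24, 0], 0.044, 0], [[0, 0, 0], 0, 0]])

```text
clock: 7.58
eef_pos: [522.9, 12.5, 33.3]
tcp_rot: [3.141, -0.0, 0.675]
contact_force: [-0.3, -0.4, 0.2]
opening: -0.001
```

>>> servo_tool(rows=[[[0.19, -0.23, 0], 0.044, 0], [[0.2, -0.22, 0], 0.044, 0], [[0.21, -0.21, 0], 0.044, 0], [[0.22, -0.2, 0], 0.044, 0], [[0.22, -0.19, 0], 0.044, 0]])

```text
clock: 8.0
eef_pos: [532.9, 2.2, 33.2]
tcp_rot: [-3.141, 0.0, 0.895]
contact_force: [0.2, 0.4, -0.7]
opening: 0.002
```

>>> servo_tool(rows=[[[0, 0, 0], 0, 0], [[0, 0, 0], 0, 0], [[0, 0, 0], 0, 0]])

```text
clock: 8.25
eef_pos: [532.7, 2.3, 33.2]
tcp_rot: [-3.141, 0.0, 0.893]
contact_force: [0.4, -0.6, -0.4]
opening: -0.0
```

```bash
python3 look.py e
```

```text
8.25 [532.74689074   2.25587909  33.21324112] [-3.14135492e+00  1.55141160e-04  8.93139798e-01] [ 0.40396689 -0.57051773 -0.42998173] -4.339705149359037e-05
```

View pics/m_e.png

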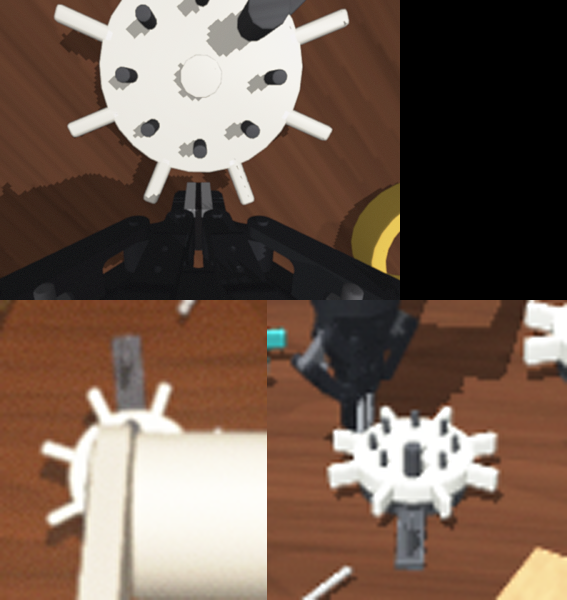

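The scene view shows the socket at (412,460), in line with the tongue and pointer, and the finger is centred in its gap with no force. I'll lift straight up, slowly at first, then retreat.

>>> servo_tool(rows=[[[0, 0, 0.5], 0, 0], [[0, 0, 0.6], 0, 0], [[0, 0, 0.8], 0, 0], [[0, 0, 1], 0, 0], [[0, 0, 2], 0, 0]])

```text
clock: 8.82
eef_pos: [532.0, 2.1, 82.3]
tcp_rot: [-3.14, 0.001, 0.896]
contact_force: [0.4, 0.3, 0.3]
opening: -0.002
```

>>> servo_tool(rows=[[[0, 0, 3], 0, 0], [[0, 0, 3], 0, 0], [[0, 0, 3], 0, 0], [[-1, -1, 3], 0, 0], [[-1, -2, 2], 0, 0]])

```text
clock: 9.23
eef_pos: [513.9, -27.1, 226.3]
tcp_rot: [3.139, -0.003, 0.897]
contact_force: [0.6, -0.7, -0.6]
opening: -0.0
```

>>> servo_tool(rows=[[[-2, -3, 0], 0, 0], [[-2, -3, 0], 0, 0], [[-2, -3, 0], 0, 0], [[-2, -3, 0], 0, 0], [[-2, -3, 0], 0, 0]])

```text
clock: 9.65
eef_pos: [411.8, -179.0, 223.5]
tcp_rot: [3.14, -0.0, 0.896]
contact_force: [0.3, -0.5, 0.6]
opening: -0.001
```

>>> servo_tool(rows=[[[-1, -3.5, 0], 0, 0], [[-1, -3.5, 0], 0, 0], [[-1, -3.5, 0], 0, 0], [[0, 0, 0], 0, 0], [[0, 0, 0], 0, 0]])

```text
clock: 10.07
eef_pos: [382.3, -284.5, 223.2]
tcp_rot: [3.141, -0.0, 0.892]
contact_force: [0.7, -0.6, -0.7]
opening: 0.0
```

```bash
python3 look.py f; python3 - <<'E'
from h import *
f=pickle.load(open("pics/top_f.pkl","rb"));o=pickle.load(open("pics/top.pkl","rb"))
C,R,p=wheel(f,(225,155,305,245));print(C,R,p)
H=np.array([576.5,54.5])
c=f["frame"].astype(int);m=(c.max(2)<130)&(c.max(2)-c.min(2)<25)
s=np.zeros_like(m)
a=proj(f,np.array([H[0]+34*np.cos(.094),H[1]+34*np.sin(.094),64.]));print("expected socket top px",a)
cv2.imwrite("pics/topf_full.png",f["frame"][:,:,::-1])
d=np.abs(f["frame"].astype(int)-o["frame"]).max(2)>60;n,l,st,ce=cv2.connectedComponentsWithStats(d.astype(np.uint8))
print([(x.tolist()) for x in st[1:] if x[4]>25])
E
```

```text
10.0667 [ 382.34231933 -284.48895493  223.20125759] [ 3.14051236e+00 -5.39982669e-05  8.92030908e-01] [ 0.72397423 -0.585747   -0.65815955] 0.00011868579634426757
[577.05889893  54.17894363] 73.87604522705078 -17.279584966353116
expected socket top px [263.86003963 193.02949352]
[[261, 190, 7, 12, 62], [417, 274, 143, 146, 13056], [323, 324, 76, 96, 3708], [515, 393, 21, 27, 354], [542, 393, 18, 27, 336], [239, 397, 64, 23, 885], [276, 409, 15, 11, 43], [303, 409, 3, 11, 27]]
```

View pics/m_f.png

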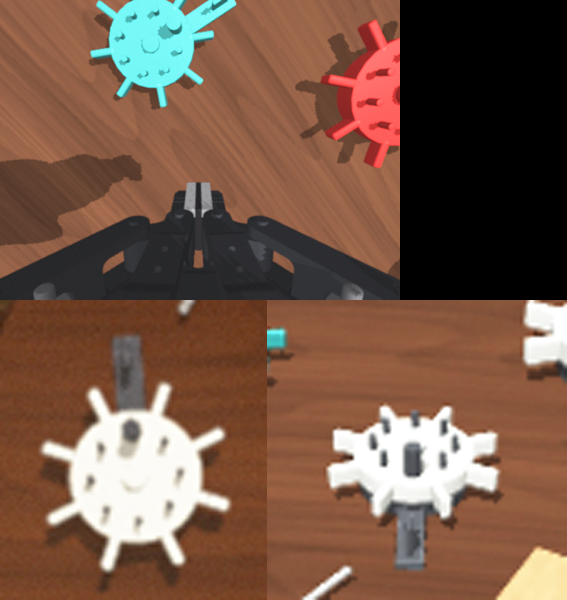

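View pics/topf_full.png

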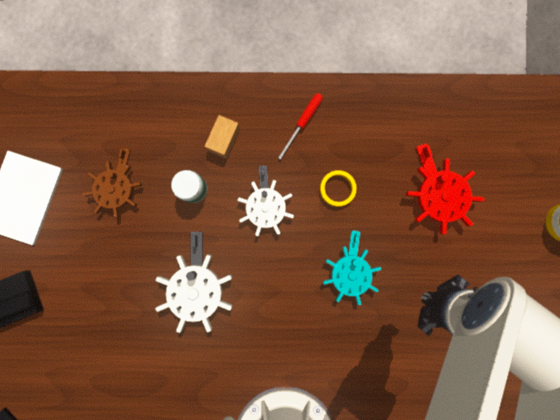

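The socket appears at its expected place, px (264,193), in line with the pointer. The tab phase is back at rest (-17.3° against -17.2° at the start), no other thing on the counter has changed, and the robot is clear.

```bash
python3 -c "
from rig import r
print(r.sign_off())"
```

```text
the job is handed in; nothing more can be done
None
```

The thick socket now stands at the pointer of the smaller white carousel, and I have handed the job in. The socket started 2 clicks short. With the gripper shut and a fingertip in a gap between tabs, I pushed the wheel anticlockwise one click at a time and checked a picture after each. Then I lifted straight out and moved away.

- **Socket:** in the last pictures it is in line with the pointer, at about the expected pixel (264,193).
- **Wheel at rest:** the tab phase reads -17.3°, against -17.0° and -17.2° at the start, so the wheel is settled at a rest and did not run past.
- **Forces and time:** force readings taken at the end of each move stayed around 2 N while pushing, and the job took about 10 s.
- **Other things on the counter:** comparing the top views from before and after, only the socket, the arm and its shadow changed noticeably.
- **One check disagreed:** the first outline fit from the slanted scene camera put the wheel's centre about 12 mm off in x, with too large a radius (83 mm). It picked up the sides of the tabs, so I used the top and wrist views, which agreed to about 2 mm.

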